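# Open the rig's oil reservoir and stand the oil bottle ready

### The arm

A 7-joint arm with a two-finger parallel gripper is mounted at the origin on the work surface. World frame = base frame: x ahead of the robot, y to its left, z up, the work surface at z = 0. Lengths are in m, angles in degrees, forces in N, time in s.
With the tool pointing down it reaches from about 0.425 to 0.825 m from the base axis. Payload 3.6 kg.
Tool frame: the origin (TCP) lies between the finger pads; the fingertips stand 17 mm ahead of it and the grasp point (between the pads) lies 2 mm behind it; z points along the fingers, y is the line along which they close (so a half turn about z gives the same grasp; the last joint's range is limited). The gripper opens to 93 mm and grips with 3 to 60 N. Pads are 15 mm wide; open, the fingers measure 128 mm over their backs; the gripper's body (75 mm by 188 mm) begins 65 mm behind the grasp point.
Start: joints at [-69.7, 35.231, -0.722, 81.555, 0.464, 63.22, -2.315], TCP at [0.242, 0.603, 0.236] pointing down, gripper open.
Joint ranges: [-178.69, 178.69], [-17.37, 117.87], [-77.05, 75.6], [15.02, 138.74], [-78.02, 258.01], [0.78, 113.62], [-162.83, 162.83]. Speed limits (degrees/s): [159.86, 159.86, 180, 180, 180, 180, 180].

### API

Orientations are given as [roll, pitch, yaw] about the fixed x, y, z axes, in that order (R = Rz(yaw) Ry(pitch) Rx(roll)).
In Python, from station import status, capture, robot gives the robot as it stands.
- The arm moves only by the tool step_arm, never from a script. Its argument "increments" is a list of rows, each a list of 2 entries, a list of its own where there are three numbers: the shift along the tool's x, y, z in units of 30 mm (1.0 is 30 mm), then the turn, a rotation vector about the tool's x, y, z in units of 8 degrees (1.0 is 8 degrees). In form: [[[dx, dy, dz], [wx, wy, wz]], ...]. A call has 1 to 20 rows; each row shifts and turns the commanded pose from where the row before left it, along the tool's axes as they then stand; what a row does not reach is not made up. A row lasts 1/8 s, in which the tool goes at most 62.5 mm and 10.7 degrees, less where a joint would pass 70% of its speed; a pose out of reach is approached as far as the arm can. A call is refused whole if a number of a shift passes 1 or a number of a turn 1, either way. A call with a gripper value outside its range is refused whole. "hand" is the opening, from 0 (shut) to 1 (fully open), set as the call begins (left out, the last holds). The fingers move at their own pace and stop on an object; "force" is the grip in N (left out, the last holds). Time passes only in rows, so rows that do not move let the fingers close. It gives the time, the measured TCP pose, the force, the opening and the grip force at its end, in the units of the state.
- status.read_state(): the state, without advancing time (a new reading comes with each control period).
- capture(name): name is "scene" or "side" or "wrist"; returns a dict with "frame" (420x560x3 uint8, red, green, blue), "camera_matrix" (3x3 intrinsics, pixels), "k1" (the pictures are not rectified: a ray, as slopes to the right and down, at radius r is drawn at 1 + k1 r^2 times it, then the intrinsics apply), "eye" and "attitude" of the camera in the world. Camera axes: x right, y down, z forward; pixel columns grow to the right and rows downward; lengths in m; the calibration is good to about 2 mm. A picture is of the moment at which its call begins. There is no depth.
- robot.close_job(): hands the job in; it is judged then, once.
The state is a dict: "clock": time; "joints": joint angles; "qvel": joint speeds; "joint_torque": joint torques, N m; "tcp_pos": TCP position; "tool_rot": TCP orientation; "contact_force": force on the tool from outside, world axes, zero at the start; "moment": the same for the moment, N m; "width": finger opening in m; "finger_force": force on a finger pad.
Only numpy, scipy, OpenCV 4.12 (cv2) and the standard library are available. Lean on these libraries where they do the work, as an engineer would, in place of code of your own. Each camera call takes 0.05 s, during which the arm holds its last target. There are 200 camera calls.

### The job

Get the test rig ready for an oil top-up: flip the hinged steel cover of the blue oil reservoir right back past upright so that it stays open, then unscrew the cap beneath it (anticlockwise, seen from above) as far as it will go, about a third of a turn; the cap is captive and stays on. Also stand the toppled white oil bottle upright on the bench, before or after. Do not knock or push the glass jar and the beaker about.

Things in the scene. Friction and masses are not known exactly. Their poses are not given: they have to be found in the camera images.
- tank: Blue oil reservoir fixed to the bench, 146 mm square, with a square open well in its top: rim 97 mm above the bench, well floor 50 mm above it, well inside 130 mm by 130 mm. Origin: centre of its underside; z up; its x points from the cover's lip side to the hinge side, its y to the left seen from the lip side. The cap stands in the middle of the well, on the tank's z axis.
- flap (a joint): Angle of the flat steel cover: 0 shut on the rim (it then hides the well and cap), growing as the lip is lifted up and over the hinge; stop at 2.3 rad. No latch, 180 g (about 1 N at the lip lifts it), almost no friction: let go before about 1.6 rad it falls shut, beyond that it falls open to its stop and stays.
- lip (a point): Middle of the lower front edge of the cover's lip (moves with the cover). The lip is a tongue 46 mm wide (tank y), 6 mm thick, sticking out 30 mm beyond the reservoir's front face (tank -x), underside 97 mm above the bench when shut, free space below. The cover is 146 mm by 146 mm by 6 mm. This point is 176 mm from the hinge line.
- flap_hinge (a point): Middle of the cover's hinge line, fixed on the tank at tank x = +73 mm, z = 97 mm; the line runs along tank y.
- cap (a joint): Angle of the screw cap: 0 fully tight, growing anticlockwise seen from above, stop at 2.1 rad (fully unscrewed). It rises 5 mm per rad. Friction about 0.12 N m (some 3 to 4 N pushed at the bar's end); it stays where it is left.
- bar (a point): Top centre of the cap's bar handle, on the cap's axis, 92 mm above the bench when tight. The dark cap is a disc 66 mm across and 14 mm high (58 to 72 mm above the bench when tight) with a straight upright bar across it, 84 mm long, 12 mm thick, 20 mm high. The point's axes turn with the cap: the bar lies along its y axis (tank y when the joint reads 0).
- bar_end (a point): Top of the bar's end on its +y side, 42 mm from the cap's axis; at joint 0 it points to tank +y, and unscrewing carries it round the lip side (tank -x).
- bottle: Toppled white oil bottle, loose, about 0.3 kg, 124 mm long: body 54 mm square, 92 mm long, a shoulder 46 mm square, then a round grey cap 30 mm across, 23 mm long. Origin: on its long axis, 62 mm from the base; z axis points from base to cap. Lies on a flat side, axis level at 27 mm, cap roughly away from the robot, its y axis level. Centre of mass about 12 mm from the origin towards the base.
- bottle_base (a point): Centre of the bottle's base; at bench height (z = 0) when it stands on the bench.
- jar: Glass sample jar with a steel lid, 48 mm across, 75 mm high, loose, standing between reservoir and bottle; not to be disturbed. Origin: centre of its underside.
- beaker: Open glass beaker, 70 mm across, 85 mm high, loose, to the right side of the bench (-y); not to be disturbed. Origin: centre of its underside.
Not all that is in view belongs to the job. Leave any green, red or turquoise look-alike of the bottle alone.

How it is judged (in metres and radians):
On the way, in this order (a step that is already met when the one before it is completed fails the run):
1. the cover is flipped back past upright (value of joint flap above 1.8 rad), for 0.2 s.
2. the cap is unscrewed to its stop with the cover open (value of joint cap above 1.85 rad and value of joint flap above 1.8 rad), for 0.2 s.
At the end, for the whole second after the job is handed in: the cover lies back (joint over 1.8 rad), the cap is unscrewed (joint over 1.85 of 2.1 rad), and the bottle stands still on its base on the bench (within 0.1 rad of upright, base within 8 mm of the bench top) (all of step 2 and angle between bottle's own z axis and vertical below 0.1 rad and height (world z) of bottle_base below 0.008 m and linear speed of bottle below 0.02 m/s); the robot touches nothing.
It fails at once if the jar is pushed more than 40 mm or tipped over (distance of jar from where it was at the start of the episode above 0.04 m or angle between jar's own z axis and vertical above 0.5 rad).
It fails at once if the beaker is pushed more than 40 mm or tipped over (distance of beaker from where it was at the start of the episode above 0.04 m or angle between beaker's own z axis and vertical above 0.5 rad).
It also fails if it takes over 67 s, if anything falls off the work surface, if the arm or the gripper's body presses on something with over 40 N, if the wrist force passes 120 N, or if a joint passes its speed limit or range.

## Working session

There is one attempt and no reset: what is moved stays moved. The work goes in short steps, Python scripts to look and compute and a tool call to move; the robot and the scene stay as the last step left them, time stands still between calls to the robot, and variables do not carry over. Pictures are saved under pics/ and viewed, at most 10 in all, crops included, and the job is handed in when it is done.

Besides the shell and the picture viewer there is one more tool, called after "Emit:" by a JSON object that holds its "name" and its "arguments". step_arm: Moves the arm, as the interface text tells. Its arguments: {"type":"object","properties":{"increments":{"type":"array"},"hand":{"type":"number"},"force":{"type":"number"}},"required":["increments"]}

```bash
ls; mkdir -p pics; python3 - <<'E'
from station import status, capture, robot
import cv2,numpy as np
s=status.read_state();print(s)
for n in("scene","side"):
    c=capture(n);cv2.imwrite(f"pics/{n}0.png",cv2.resize(c["frame"][:,:,::-1],(800,600),interpolation=cv2.INTER_CUBIC))
    print(n,c["camera_matrix"],c["k1"],c["eye"],c["attitude"])
E
```

```text
pics
{'clock': 0.0, 'joints': array([-69.70114573,  35.28925595,  -0.72389051,  81.64087594,
         0.46537064,  63.22089357,  -2.31421016]), 'qvel': array([ 0.11589215, -0.0001353 , -0.06103135,  0.01842796,  0.03190206,
       -0.02643689, -0.06349178]), 'joint_torque': array([-9.55185205e-04, -4.58933330e+01,  2.08654027e-01, -1.65744066e+01,
       -6.10774406e-02,  2.05134298e-02,  2.37985778e-04]), 'tcp_pos': array([0.24127637, 0.60274407, 0.23448362]), 'tool_rot': array([-1.79851895e+02,  2.71061535e-03,  1.58188577e+02]), 'contact_force': array([ 0.82839595, -0.47638114,  0.32317329]), 'moment': array([-0.00882532,  0.04053057,  0.01455524]), 'finger_force': 0.0, 'width': 0.09266991537277273}
scene [[466.84637579   0.         281.64603848]
 [  0.         466.84637579 213.28471643]
 [  0.           0.           1.        ]] -0.15386006373248057 [1.29306556 0.14079963 1.41432652] [-147.02893548   -0.7595637   102.49580267]
side [[483.38502844   0.         275.82391668]
 [  0.         483.38502844 208.908923  ]
 [  0.           0.           1.        ]] -0.07991663834936252 [ 0.04676304 -1.16663288  1.04044502] [-128.37708454   -0.33246827  -20.67476726]
```

View pics/scene0.png

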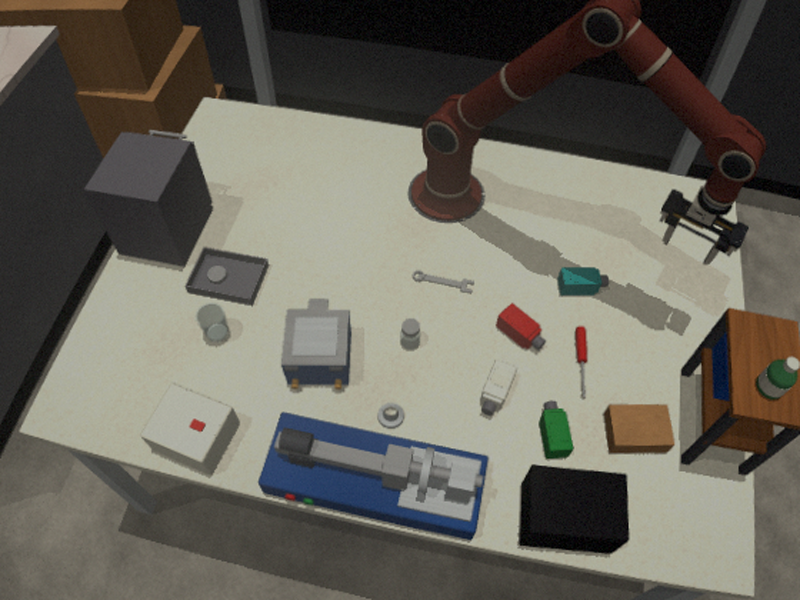

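View pics/side0.png

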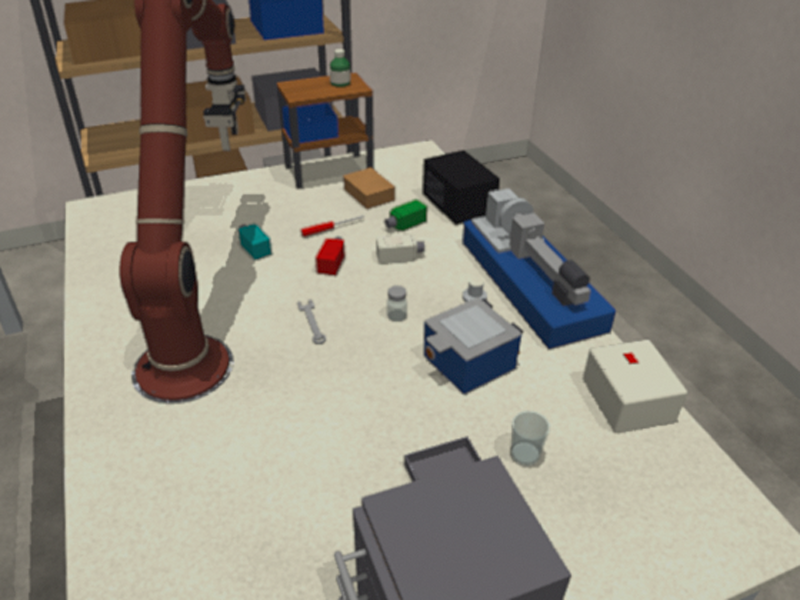

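```bash
cat > h.py <<'E'
from station import status, capture, robot
import cv2,numpy as np
from scipy.spatial.transform import Rotation as R
def cam(n):
    c=capture(n);c["R"]=R.from_euler("xyz",c["attitude"],degrees=True).as_matrix();return c
def ray(c,p):
    K=c["camera_matrix"];d=np.array([(p[0]-K[0,2])/K[0,0],(p[1]-K[1,2])/K[1,1]]);u=d.copy()
    for _ in range(20):u=d/(1+c["k1"]*(u@u))
    return c["R"]@np.array([u[0],u[1],1])
def atz(c,p,z):
    r=ray(c,p);return c["eye"]+r*(z-c["eye"][2])/r[2]
def proj(c,P):
    q=c["R"].T@(np.asarray(P)-c["eye"]);u=q[:2]/q[2];u=u*(1+c["k1"]*(u@u));K=c["camera_matrix"]
    return np.array([K[0,0]*u[0]+K[0,2],K[1,1]*u[1]+K[1,2]])
def crop(c,x0,y0,w,h,s):
    return cv2.resize(c["frame"][y0:y0+h,x0:x0+w,::-1],(w*s,h*s),interpolation=cv2.INTER_CUBIC)
E
python3 - <<'E'
from h import *
a=cam("scene");b=cam("side")
m=np.vstack([np.hstack([crop(a,180,203,100,75,4),crop(a,275,215,100,75,4)]),np.hstack([crop(b,285,205,100,75,4),crop(b,255,150,100,75,4)])])
cv2.imwrite("pics/m1.png",m)
E
```

```text
(no output)
```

View pics/m1.png

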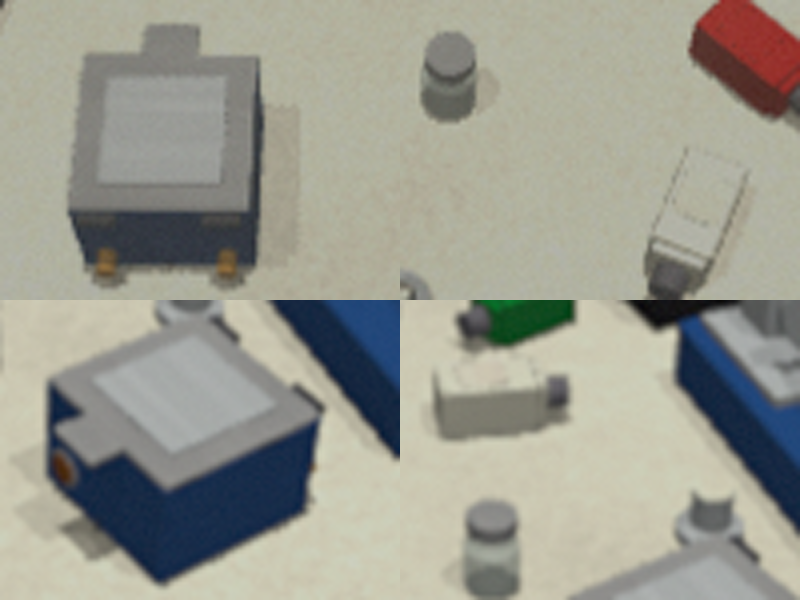

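```bash
python3 - <<'E'
from h import *
a=cam("scene");b=cam("side")
o=lambda p,x0,y0:(np.array(p)+.5)/4-.5+[x0,y0]
np.set_printoptions(precision=4,suppress=True)
for n,c,x0,y0,P in(("scene",a,180,203,[(83,54),(258,56),(250,211),(69,209),(147,25),(201,27)]),("side",b,285,205,[(48,81),(168,189),(320,115),(200,15),(57,127),(97,165)])):
    Q=np.array([atz(c,o(p,x0,y0),.103) for p in P])[:,:2]
    print(n,Q.tolist(),"cen",Q[:4].mean(0))
    print(" sides",[np.linalg.norm(Q[i]-Q[(i+1)%4]) for i in range(4)],"yaw",np.degrees(np.arctan2(*((Q[2]+Q[3]-Q[0]-Q[1])[::-1]))),"liplen",np.linalg.norm(Q[4:].mean(0)-Q[2:4].mean(0)))
print("bottle scene",[atz(a,o(p,275,215),.054)[:2] for p in [(287,147),(349,166),(312,262),(247,238)]])
print("bottle side top",[atz(b,o(p,255,150),.054)[:2] for p in [(33,72),(141,79)]], "bottom",[atz(b,o(p,255,150),0)[:2] for p in [(40,139),(147,131)]])
print("cap scene",atz(a,o((270,278),275,215),.03),"side",atz(b,o((160,91),255,150),.03))
print("jar scene",atz(a,o((50,45),275,215),.075),"side",atz(b,o((92,213),255,150),.075))
print("beaker scene",atz(a,(np.array([208,313])*.7),.085),atz(a,(np.array([216,333])*.7),.0),"side",atz(b,np.array([529,425])*.7,.085))
E
```

```text
scene [[0.5308320342561729, -0.28852333337285974], [0.49979259160169054, -0.14526451819186323], [0.6419680750800714, -0.11387874738925], [0.6729764000432323, -0.25460749683008765], [0.4909051794552546, -0.24461302209114624], [0.4826020528169135, -0.1995781803913044]] cen [ 0.5864 -0.2006]
 sides [np.float64(0.146582860960495), np.float64(0.14559853952284518), np.float64(0.14410446605224647), np.float64(0.14613454312174584)] yaw 12.935163063342237 liplen 0.17486468447874565
side [[0.501105389802401, -0.15483979623443211], [0.5351744399805762, -0.29280817717412155], [0.6744518768082076, -0.26042984478443953], [0.6437188901021335, -0.12234220643764782], [0.4873144273870548, -0.20505722016978722], [0.49827857384295743, -0.25258674951723115]] cen [ 0.5886 -0.2076]
 sides [np.float64(0.14211254103407722), np.float64(0.14299147113590932), np.float64(0.14146629399284508), np.float64(0.1462692852595576)] yaw 12.960680314083707 liplen 0.1704507072437212
bottle scene [array([0.5264, 0.2094]), array([0.5327, 0.2624]), array([0.6257, 0.2444]), array([0.6161, 0.1899])]
bottle side top [array([0.5337, 0.2426]), array([0.6228, 0.1975])] bottom [array([0.529 , 0.2118]), array([0.6269, 0.1894])]
cap scene [0.6355 0.2147 0.03  ] side [0.6459 0.206  0.03  ]
jar scene [ 0.486 -0.001  0.075] side [ 0.4992 -0.0003  0.075 ]
beaker scene [ 0.5742 -0.4739  0.085 ] [ 0.5788 -0.4717 -0.    ] side [ 0.5774 -0.4722  0.085 ]
```

```bash
cat >> h.py <<'E'
def plan(pos,rot,n,start=None):
    """rows (units) moving commanded pose to world pos / tool rotation matrix in n rows"""
    if start is None:
        s=status.read_state();start=(s["tcp_pos"],R.from_euler("xyz",s["tool_rot"],degrees=True))
    p0,r0=start;w=(r0.inv()*rot).as_rotvec(degrees=True)
    d=(np.asarray(pos)-p0)/n;out=[]
    for i in range(n):
        r=r0*R.from_rotvec(w*i/n,degrees=True)
        out.append([np.round(r.inv().apply(d)/.03,2).tolist(),np.round(w/n/8,2).tolist()])
    m=max(abs(v) for a in out for b in a for v in b)
    print("max",m);print(str(out).replace(" ",""))
def tool(yaw,tilt): # tool down with given yaw, then turned by tilt deg about own y
    return R.from_euler("xyz",[180,0,yaw],degrees=True)*R.from_rotvec([0,tilt,0],degrees=True)
E
python3 - <<'E'
from h import *
np.set_printoptions(precision=3,suppress=True)
a=cam("scene")
for n,P in(("green",[(540,405),(563,403),(573,452),(545,458)]),("red",[(497,318),(513,305),(545,338),(535,348)]),("jar",[(411,325)])):
    print(n,[atz(a,np.array(p)*.7,.05)[:2] for p in P])
t=tool(168.5,32);z=t.as_matrix()[:,2];print(z)
g=np.array([.594,.223,.029])
plan(g-.1*z,t,18)
E
```

```text
green [array([0.618, 0.327]), array([0.602, 0.378]), array([0.714, 0.411]), array([0.741, 0.352])]
red [array([0.411, 0.199]), array([0.365, 0.232]), array([0.441, 0.319]), array([0.474, 0.299])]
jar [array([ 0.477, -0.   ])]
[-0.519  0.106 -0.848]
max 0.97
[[[-0.96,-0.39,0.23],[0.02,0.22,-0.07]],[[-0.97,-0.4,0.2],[0.02,0.22,-0.07]],[[-0.97,-0.41,0.17],[0.02,0.22,-0.07]],[[-0.97,-0.42,0.14],[0.02,0.22,-0.07]],[[-0.97,-0.43,0.11],[0.02,0.22,-0.07]],[[-0.97,-0.44,0.08],[0.02,0.22,-0.07]],[[-0.97,-0.45,0.05],[0.02,0.22,-0.07]],[[-0.96,-0.46,0.02],[0.02,0.22,-0.07]],[[-0.96,-0.47,-0.0],[0.02,0.22,-0.07]],[[-0.95,-0.48,-0.03],[0.02,0.22,-0.07]],[[-0.95,-0.49,-0.06],[0.02,0.22,-0.07]],[[-0.94,-0.49,-0.09],[0.02,0.22,-0.07]],[[-0.93,-0.5,-0.12],[0.02,0.22,-0.07]],[[-0.92,-0.51,-0.14],[0.02,0.22,-0.07]],[[-0.91,-0.52,-0.17],[0.02,0.22,-0.07]],[[-0.9,-0.53,-0.2],[0.02,0.22,-0.07]],[[-0.89,-0.54,-0.22],[0.02,0.22,-0.07]],[[-0.88,-0.55,-0.25],[0.02,0.22,-0.07]]]
```

Emit:
{"name": "step_arm", "arguments": {"increments": [[[-0.96,-0.39,0.2],[0,0.22,-0.07]],[[-0.96,-0.4,0.2],[0,0.22,-0.07]],[[-0.97,-0.41,0.17],[0,0.22,-0.07]],[[-0.97,-0.42,0.14],[0,0.22,-0.07]],[[-0.97,-0.43,0.11],[0,0.22,-0.07]],[[-0.97,-0.44,0.08],[0,0.22,-0.07]],[[-0.97,-0.45,0.05],[0,0.22,-0.07]],[[-0.96,-0.46,0],[0,0.22,-0.07]],[[-0.96,-0.47,0],[0,0.22,-0.07]],[[-0.95,-0.48,0],[0,0.22,-0.07]],[[-0.95,-0.49,-0.06],[0,0.22,-0.07]],[[-0.94,-0.49,-0.09],[0,0.22,-0.07]],[[-0.93,-0.5,-0.12],[0,0.22,-0.07]],[[-0.92,-0.51,-0.14],[0,0.22,-0.07]],[[-0.91,-0.52,-0.17],[0,0.22,-0.07]],[[-0.9,-0.53,-0.2],[0,0.22,-0.07]],[[-0.89,-0.54,-0.22],[0,0.22,-0.07]],[[-0.88,-0.55,-0.25],[0,0.22,-0.07]],[[0,0,0],[0,0,0]]], "hand": 1}}

```text
clock: 2.72
tcp_pos: [0.6468, 0.2099, 0.1069]
tool_rot: [177.1, -31.5, 169.0]
contact_force: [-0.1, -0.1, -1.0]
width: 0.0928
finger_force: 0.0
```

```bash
python3 - <<'E'
from h import *
np.set_printoptions(precision=3,suppress=True)
print(status.read_state()["joints"])
t=tool(168.5,32);z=t.as_matrix()[:,2]
g=np.array([.594,.223,.029])
plan(g,t,5)
c=cam("wrist");cv2.imwrite("pics/w1.png",c["frame"][:,:,::-1])
E
```

```text
[ -9.434  60.941 -10.124  54.817  -7.794  91.624  63.298]
max 0.63
[[[0.04,-0.01,0.63],[0.07,0.01,0.01]],[[0.04,-0.01,0.63],[0.07,0.01,0.01]],[[0.03,-0.0,0.63],[0.07,0.01,0.01]],[[0.03,0.0,0.63],[0.07,0.01,0.01]],[[0.03,0.01,0.63],[0.07,0.01,0.01]]]
```

View pics/w1.png

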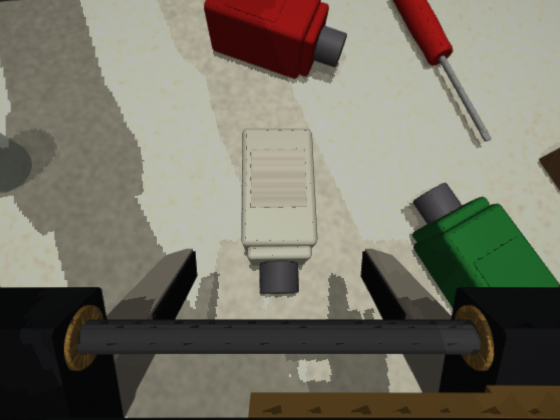

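```bash
python3 - <<'E'
from h import *
np.set_printoptions(precision=4,suppress=True)
c=cam("wrist")
Q=np.array([atz(c,p,.054)[:2] for p in [(243,130),(311,130),(316,245),(242,245)]]);print(Q)
b=(Q[0]+Q[1])/2;e=(Q[2]+Q[3])/2;print(b,e,np.linalg.norm(e-b),np.degrees(np.arctan2(*(e-b)[::-1])),np.linalg.norm(Q[0]-Q[1]),np.linalg.norm(Q[2]-Q[3]))
print(c["eye"])
yaw=180+np.degrees(np.arctan2(*(e-b)[::-1]))
u=(e-b)/np.linalg.norm(e-b);g=np.r_[b+.068*u,.029];print(g,yaw)
plan(g,tool(yaw,32),5)
E
```

```text
[[0.5296 0.2133]
 [0.5395 0.2646]
 [0.6272 0.2466]
 [0.6165 0.1961]]
[0.5346 0.239 ] [0.6218 0.2214] 0.08903742508547832 -11.404105361026543 0.05226361804606082 0.05155908979855368
[0.6554 0.2032 0.2762]
[0.6012 0.2255 0.029 ] 168.59589463897345
max 0.61
[[[-0.02,-0.02,0.61],[0.07,0.01,0.02]],[[-0.03,-0.01,0.61],[0.07,0.01,0.02]],[[-0.03,-0.0,0.61],[0.07,0.01,0.02]],[[-0.03,0.0,0.61],[0.07,0.01,0.02]],[[-0.03,0.01,0.61],[0.07,0.01,0.02]]]
```

Emit:
{"name": "step_arm", "arguments": {"increments": [[[-0.03,0,0.61],[0.07,0,0]],[[-0.03,0,0.61],[0.07,0,0]],[[-0.03,0,0.61],[0.07,0,0]],[[-0.03,0,0.61],[0.07,0,0]],[[-0.03,0,0.61],[0.07,0,0]],[[0,0,0],[0,0,0]]]}}

```text
clock: 3.58
tcp_pos: [0.6007, 0.2267, 0.0289]
tool_rot: [179.6, -31.7, 169.6]
contact_force: [-0.1, 0.4, -0.2]
width: 0.0926
finger_force: 0.0
```

Emit:
{"name": "step_arm", "arguments": {"increments": [[[0,0,0],[0,0,0]],[[0,0,0],[0,0,0]],[[0,0,0],[0,0,0]],[[0,0,0],[0,0,0]],[[0,0,0],[0,0,0]],[[0,0,0],[0,0,0]]], "hand": 0, "force": 20}}

```text
clock: 4.32
tcp_pos: [0.603, 0.2239, 0.0296]
tool_rot: [179.8, -31.5, 169.3]
contact_force: [-0.2, -3.5, 2.5]
width: 0.054
finger_force: 20.0
```

```bash
python3 - <<'E'
from h import *
s=status.read_state();print(s["joints"].round(1),s["width"],s["finger_force"])
p=s["tcp_pos"]
r0=R.from_euler("xyz",s["tool_rot"],degrees=True);y=168.6
plan(p+[0,0,.07],r0,3)
plan([.56,.234,.11],tool(y,-48),12,(p+[0,0,.07],r0))
E
```

```text
[-11.7  62.4  -9.8  65.2  -6.4  80.7  63.4] 0.053956762511244705 19.989247620105743
max 0.66
[[[0.41,0.0,-0.66],[0.0,0.0,0.0]],[[0.41,0.0,-0.66],[0.0,0.0,0.0]],[[0.41,0.0,-0.66],[0.0,0.0,0.0]]]
max 0.83
[[[0.12,0.01,0.04],[0.0,-0.83,0.01]],[[0.12,0.01,0.03],[0.0,-0.83,0.01]],[[0.13,0.01,0.01],[0.0,-0.83,0.01]],[[0.13,0.01,-0.0],[0.0,-0.83,0.01]],[[0.12,0.0,-0.02],[0.0,-0.83,0.01]],[[0.12,0.0,-0.03],[0.0,-0.83,0.01]],[[0.12,0.0,-0.05],[0.0,-0.83,0.01]],[[0.11,0.0,-0.06],[0.0,-0.83,0.01]],[[0.1,0.0,-0.07],[0.0,-0.83,0.01]],[[0.09,0.0,-0.08],[0.0,-0.83,0.01]],[[0.08,0.0,-0.09],[0.0,-0.83,0.01]],[[0.07,0.0,-0.1],[0.0,-0.83,0.01]]]
```

Emit:
{"name": "step_arm", "arguments": {"increments": [[[0.41,0,-0.66],[0,0,0]],[[0.41,0,-0.66],[0,0,0]],[[0.41,0,-0.66],[0,0,0]],[[0.12,0,0.04],[0,-0.83,0]],[[0.12,0,0.03],[0,-0.83,0]],[[0.13,0,0],[0,-0.83,0]],[[0.13,0,0],[0,-0.83,0]],[[0.12,0,0],[0,-0.83,0]],[[0.12,0,0],[0,-0.83,0]],[[0.12,0,-0.05],[0,-0.83,0]],[[0.11,0,-0.06],[0,-0.83,0]],[[0.1,0,-0.07],[0,-0.83,0]],[[0.09,0,-0.08],[0,-0.83,0]],[[0.08,0,-0.09],[0,-0.83,0]],[[0.07,0,-0.1],[0,-0.83,0]],[[0,0,0],[0,0,0]]]}}

```text
clock: 6.32
tcp_pos: [0.5565, 0.2363, 0.114]
tool_rot: [-177.2, 34.6, 169.2]
contact_force: [-0.3, -0.4, -3.5]
width: 0.0538
finger_force: 20.0
```

```bash
python3 - <<'E'
from h import *
s=status.read_state();print(s["joints"].round(1),s["width"],s["finger_force"])
a=cam("scene");b=cam("side")
cv2.imwrite("pics/m2.png",np.hstack([crop(a,300,190,100,130,4),crop(b,230,120,100,130,4)]))
E
```

```text
[-61.6  41.3  35.9 119.6  56.3   5.3 -14.6] 0.053782950989060024 19.99927192926407
```

View pics/m2.png

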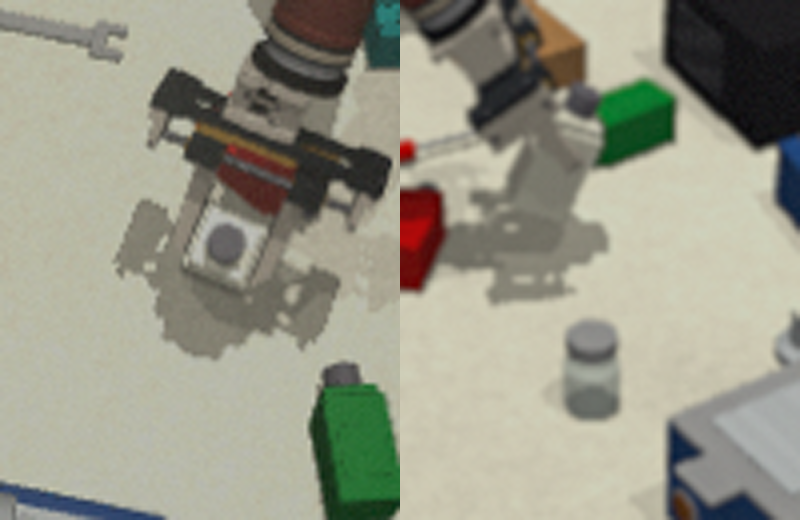

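```bash
python3 - <<'E'
from h import *
plan([.67,.215,.11],tool(168.8,-62),8)
E
```

```text
max 0.43
[[[-0.38,0.02,0.28],[-0.04,-0.43,0.01]],[[-0.36,0.02,0.31],[-0.04,-0.43,0.01]],[[-0.35,0.02,0.33],[-0.04,-0.43,0.01]],[[-0.33,0.02,0.35],[-0.04,-0.43,0.01]],[[-0.3,0.02,0.37],[-0.04,-0.43,0.01]],[[-0.28,0.01,0.38],[-0.04,-0.43,0.01]],[[-0.26,0.01,0.4],[-0.04,-0.43,0.01]],[[-0.23,0.01,0.42],[-0.04,-0.43,0.01]]]
```

Emit:
{"name": "step_arm", "arguments": {"increments": [[[-0.38,0,0.28],[-0.04,-0.43,0]],[[-0.36,0,0.31],[-0.04,-0.43,0]],[[-0.35,0,0.33],[-0.04,-0.43,0]],[[-0.33,0,0.35],[-0.04,-0.43,0]],[[-0.3,0,0.37],[-0.04,-0.43,0]],[[-0.28,0,0.38],[-0.04,-0.43,0]],[[-0.26,0,0.4],[-0.04,-0.43,0]],[[-0.23,0,0.42],[-0.04,-0.43,0]],[[0,0,0],[0,0,0]]]}}

```text
clock: 7.55
tcp_pos: [0.6505, 0.2022, 0.1004]
tool_rot: [-174.5, 57.3, 172.2]
contact_force: [-0.2, -0.3, -3.2]
width: 0.0541
finger_force: 20.0
```

```bash
python3 - <<'E'
from h import *
s=status.read_state();print(s["joints"].round(1),s["qvel"].round(1))
E
```

```text
[-47.5  49.1  17.9 120.9 128.4  39.9 -86.1] [-1.1 -1.4  0.1  0.5 -0.1 -1.   0.1]
```

```bash
python3 - <<'E'
from h import *
R0=R.from_euler("xyz",[179.8,-31.5,169.3],degrees=True)
a=np.radians(-11.4);yb=np.array([-np.sin(a),np.cos(a),0])
T=R.from_rotvec(-90*yb,degrees=True)*R0
print(T.as_euler("xyz",degrees=True))
plan([.648,.205,.080],T,4)
E
```

```text
[-178.86046086   58.49302289  169.74211647]
max 0.16
[[[0.16,0.03,0.07],[-0.07,-0.04,0.04]],[[0.16,0.03,0.07],[-0.07,-0.04,0.04]],[[0.16,0.02,0.07],[-0.07,-0.04,0.04]],[[0.16,0.02,0.07],[-0.07,-0.04,0.04]]]
```

Emit:
{"name": "step_arm", "arguments": {"increments": [[[0.16,0.02,0.07],[-0.07,-0.04,0.04]],[[0.16,0.02,0.07],[-0.07,-0.04,0.04]],[[0.16,0.02,0.07],[-0.07,-0.04,0.04]],[[0.16,0.02,0.07],[-0.07,-0.04,0.04]],[[0,0,0],[0,0,0]]]}}

```text
clock: 8.18
tcp_pos: [0.6475, 0.2058, 0.08]
tool_rot: [-178.7, 58.7, 170.0]
contact_force: [0.3, -0.8, -3.6]
width: 0.0542
finger_force: 20.0
```

Emit:
{"name": "step_arm", "arguments": {"increments": [[[0.08,0,0.05],[0,0,0]],[[0.08,0,0.05],[0,0,0]],[[0,0,0],[0,0,0]]]}}

```text
clock: 8.55
tcp_pos: [0.6479, 0.2062, 0.075]
tool_rot: [-178.8, 58.8, 170.0]
contact_force: [-0.1, -0.8, -3.3]
width: 0.0539
finger_force: 20.0
```

Emit:
{"name": "step_arm", "arguments": {"increments": [[[0.06,0,0.03],[0,0,0]],[[0.06,0,0.03],[0,0,0]],[[0,0,0],[0,0,0]]]}}

```text
clock: 8.93
tcp_pos: [0.6482, 0.206, 0.0726]
tool_rot: [-178.9, 59.0, 169.8]
contact_force: [-2.9, -1.0, 4.4]
width: 0.0538
finger_force: 20.0
```

```bash
python3 - <<'E'
from h import *
s=status.read_state();print(s["contact_force"])
b=cam("side");a=cam("scene")
cv2.imwrite("pics/m3.png",np.hstack([crop(a,310,200,80,120,5),crop(b,260,130,80,120,5)]))
E
```

```text
[-2.85580047 -0.97594144  4.40571026]
```

View pics/m3.png

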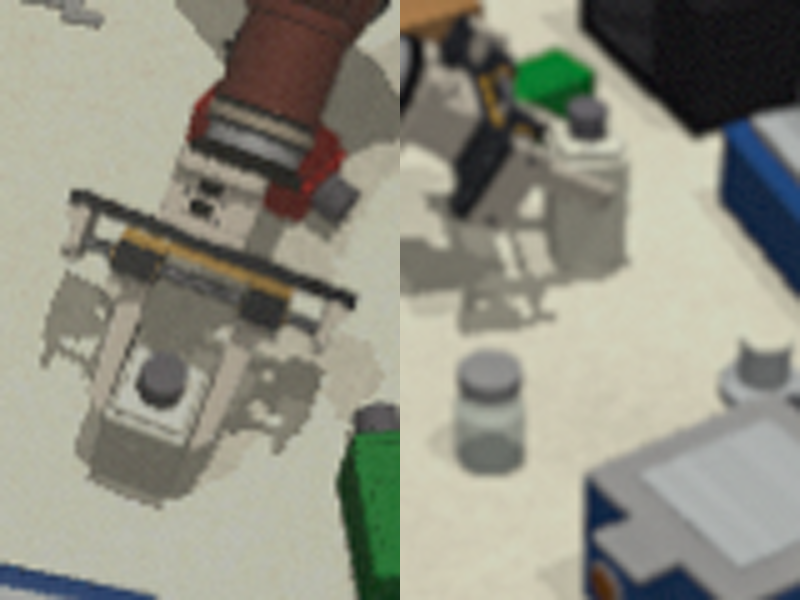

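Emit:
{"name": "step_arm", "arguments": {"increments": [[[0,0,0],[0,0,0]],[[0,0,0],[0,0,0]],[[0,0,0],[0,0,0]],[[0,0,0],[0,0,0]],[[0,0,-0.4],[0,0,0]],[[0,0,-0.7],[0,0,0]],[[0,0,-0.9],[0,0,0]],[[0,0,-0.9],[0,0,0]],[[0,0,-0.6],[0,0,0]]], "hand": 1}}

```text
clock: 10.15
tcp_pos: [0.5577, 0.2247, 0.1265]
tool_rot: [-178.9, 58.8, 170.0]
contact_force: [-0.6, 0.2, -0.2]
width: 0.0926
finger_force: 0.0
```

```bash
python3 - <<'E'
from h import *
s=status.read_state();print(s["joints"].round(1))
b=cam("side");a=cam("scene")
cv2.imwrite("pics/m4.png",np.hstack([crop(a,310,200,80,120,5),crop(b,260,130,80,120,5)]))
E
```

```text
[-54.6  44.7  14.3 132.  125.7  48.2 -92.2]
```

View pics/m4.png

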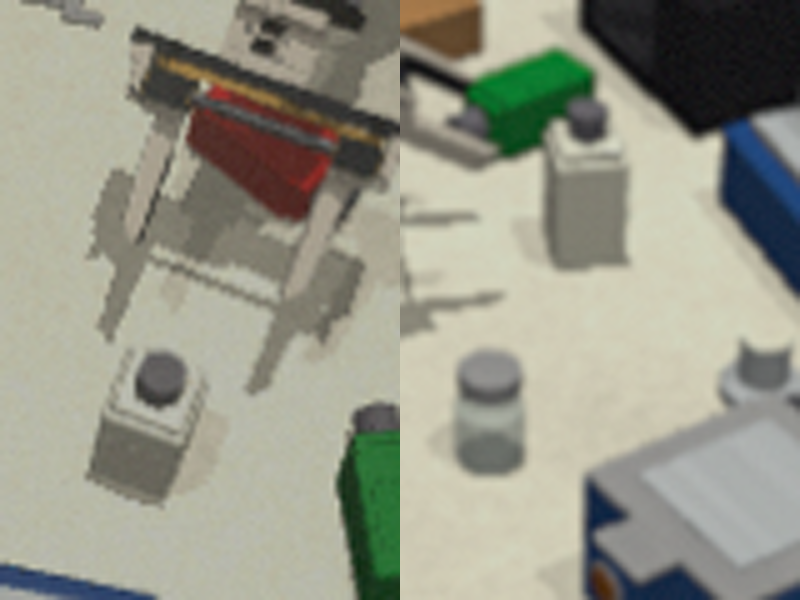

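```bash
cat > kin.py <<'E'
import numpy as np, itertools
from scipy.optimize import least_squares
from scipy.spatial.transform import Rotation as R
D=[([-69.701,35.289,-.724,81.641,.465,63.221,-2.314],[.2413,.6027,.2345],[-179.85,0,158.19]),
([-9.434,60.941,-10.124,54.817,-7.794,91.624,63.298],[.6468,.2099,.1069],[177.1,-31.5,169]),
([-11.7,62.4,-9.8,65.2,-6.4,80.7,63.4],[.603,.2239,.0296],[179.8,-31.5,169.3]),
([-61.6,41.3,35.9,119.6,56.3,5.3,-14.6],[.5565,.2363,.114],[-177.2,34.6,169.2]),
([-47.5,49.1,17.9,120.9,128.4,39.9,-86.1],[.6505,.2022,.1004],[-174.5,57.3,172.2]),
([-54.6,44.7,14.3,132.,125.7,48.2,-92.2],[.5577,.2247,.1265],[-178.9,58.8,170])]
def fk(q,P,s):
    h,L1,e,L2,L3,a7,o1=P; q=np.asarray(q)*s
    r=R.from_euler("z",q[0]+o1,degrees=True);p=np.array([0,0,h])
    r=r*R.from_euler("y",q[1],degrees=True)*R.from_euler("z",q[2],degrees=True);p=p+r.apply([e,0,L1])
    r=r*R.from_euler("y",q[3],degrees=True)*R.from_euler("z",q[4],degrees=True);p=p+r.apply([-e,0,L2])
    r=r*R.from_euler("y",q[5],degrees=True)*R.from_euler("z",q[6]+a7,degrees=True);p=p+r.apply([0,0,L3])
    return p,r
def res(P,s):
    o=[]
    for q,p,e in D:
        a,b=fk(q,P,s);o+=list((a-p)*10)+list((R.from_euler("xyz",e,degrees=True).inv()*b).as_rotvec())
    return np.array(o)
if __name__=="__main__":
    best=[]
    for s3,s5,s7 in itertools.product([1,-1],repeat=3):
        s=np.array([-1,1,s3,1,s5,1,s7])
        for a7 in(0,90,180,270):
            f=least_squares(res,[.3,.42,0,.4,.25,a7,0],args=(s,),x_scale=[.1,.1,.1,.1,.1,30,10])
            best.append((f.cost,s.tolist(),f.x.round(4).tolist()))
    best.sort(key=lambda b:b[0]);print(best[:3])
E
python3 kin.py
```

```text
[(np.float64(0.0032054504182992063), [-1, 1, -1, 1, -1, 1, -1], [0.2549, 0.5567, 0.0038, 0.3638, 0.3111, 88.5229, -1.9039]), (np.float64(0.003205450418299233), [-1, 1, -1, 1, -1, 1, -1], [0.2549, 0.5567, 0.0038, 0.3638, 0.3111, 88.5229, -1.9039]), (np.float64(0.0032054504182992332), [-1, 1, -1, 1, -1, 1, -1], [0.2549, 0.5567, 0.0038, 0.3638, 0.3111, 88.5229, -1.9039])]
```

```bash
cat > path.py <<'E'
from h import *
from kin import fk
from scipy.optimize import least_squares as LS
S=np.array([-1,1,-1,1,-1,1,-1]);P=[0.2549,0.5567,0.0038,0.3638,0.3111,88.5229,-1.9039]
lo=np.array([-178,-16.5,-76,16,-77,1.5,-162]);hi=np.array([178,117,75,137.5,257,113,162])
def ik(q,p,r):
    f=lambda x:np.r_[(lambda a:np.r_[(a[0]-p)*20,(r.inv()*a[1]).as_rotvec()*4])(fk(x,P,S)),(x-q)*1e-4]
    s=LS(f,np.clip(q,lo+.01,hi-.01),bounds=(lo,hi));a,b=fk(s.x,P,S)
    return s.x,np.linalg.norm(a-p)*1e3,np.degrees((r.inv()*b).magnitude())
YT=13.0;ux=np.array([np.cos(np.radians(YT)),np.sin(np.radians(YT)),0]);uz=np.array([0,0,1.])
C=np.array([.5873,-.2035,0]);H=C+.073*ux+.097*uz
def tip2tcp(X,Z,t):
    """tip upper corner in hinge frame -> TCP, tool tilted t deg forward"""
    c,s=np.cos(np.radians(t)),np.sin(np.radians(t))
    return H+ux*(X-.017*s-.0075*c)+uz*(Z+.017*c-.0075*s)
rot=lambda t:tool(180+YT,-t)
E
python3 - <<'E'
from path import *
q0=status.read_state()["joints"]
for t in(30,40,50,58):
    q=q0;print("t",t)
    s=status.read_state();p0=s["tcp_pos"];r0=R.from_euler("xyz",s["tool_rot"],degrees=True)
    tgt=tip2tcp(-.24,-.022,t);w=(r0.inv()*rot(t)).as_rotvec()
    for k in np.linspace(.1,1,10):q,e,g=ik(q,p0+(tgt-p0)*k+[0,0,.1*np.sin(np.pi*k)],r0*R.from_rotvec(w*k))
    print(q.round(0),round(e,1),round(g,1))
    q,e,g=ik(q,tip2tcp(-.16,-.022,t),rot(t));print(q.round(0),round(e,1),round(g,1))
    for a in range(0,109,12):
        q,e,g=ik(q,tip2tcp(-.16*np.cos(np.radians(a)),.16*np.sin(np.radians(a)),t),rot(t))
        if a%36==0 or e>2:print(a,q.round(0),round(e,1),round(g,1))
E
```

```text
t 30
[ 71.  40. -40. 135. 185.   5. -39.] 0.0 0.0
[ 59.  40. -36. 128. 180.   3. -42.] 0.0 0.0
0 [  59.   37.  -35.  128.  257.    2. -121.] 0.1 0.1
12 [  60.   34.  -38.  128.  257.    2. -123.] 3.4 2.6
24 [  61.   31.  -39.  128.  257.    2. -125.] 6.9 5.3
36 [  60.   28.  -41.  127.  257.    2. -127.] 10.1 7.8
48 [  59.   27.  -41.  126.  257.    2. -129.] 12.7 10.1
60 [  56.   26.  -40.  123.  257.    2. -132.] 14.8 12.0
72 [  51.   26.  -37.  121.  257.    2. -134.] 16.2 13.5
84 [  46.   27.  -34.  118.  257.    2. -136.] 17.0 14.7
96 [  41.   28.  -30.  114.  257.    2. -137.] 17.4 15.3
108 [  37.   30.  -27.  111.  257.    2. -138.] 17.3 15.6
t 40
[ 83.  49. -51. 137. 180.  11. -26.] 3.4 1.5
[ 71.  49. -48. 133. 175.  15. -29.] 0.0 0.0
0 [ 72.  46. -50. 133. 174.  12. -30.] 0.0 0.0
36 [ 82.  47. -76. 126.  85.  20.  52.] 0.0 0.0
72 [ 74.  44. -76. 115.  64.  24.  68.] 0.0 0.0
108 [ 61.  47. -71. 103.  64.  29.  67.] 0.0 0.0
t 50
[ 92.  60. -59. 137. 180.  13. -16.] 9.0 4.0
[ 80.  61. -58. 137. 175.  26. -19.] 0.0 0.0
0 [ 81.  58. -59. 137. 174.  23. -20.] 0.0 0.0
36 [ 82.  45. -65. 131. 167.  10. -25.] 0.0 0.0
72 [ 72.  38. -62. 121. 162.   2. -29.] 0.0 0.0
108 [ 59.  41. -56. 110.  91.   4.  38.] 0.0 0.0
t 58
[ 98.  71. -63. 137. 180.  13.  -7.] 11.3 5.0
[ 85.  70. -62. 137. 180.  27. -14.] 3.7 1.6
0 [ 86.  66. -63. 137. 180.  25. -17.] 3.7 1.6
12 [ 86.  61. -65. 137. 180.  23. -22.] 2.4 1.0
36 [ 85.  54. -70. 135. 175.  19. -26.] 0.0 0.0
72 [ 77.  46. -70. 125. 169.  13. -30.] 0.0 0.0
108 [ 64.  47. -62. 115. 165.  11. -30.] 0.0 0.0
```

```bash
cat > opt.py <<'E'
from path import *
q0=status.read_state()["joints"]
s=status.read_state();p0=s["tcp_pos"];r0=R.from_euler("xyz",s["tool_rot"],degrees=True)
def run(az,t,show=False):
    r=tool(180+YT+az,-t);z=r.as_matrix()[:,2]
    def T(X,Z):return H+ux*X+uz*Z-.017*z
    q=q0;out=[];tg=T(-.16,.1);w=(r0.inv()*r).as_rotvec()
    for k in np.linspace(.125,1,8):q,e,g=ik(q,p0+(tg-p0)*k+[0,0,.1*np.sin(np.pi*k)],r0*R.from_rotvec(w*k))
    out.append((q,e,g))
    q,e,g=ik(q,T(-.16,-.02),r);out.append((q,e,g))
    for a in range(0,109,18):
        q,e,g=ik(q,T(-.16*np.cos(np.radians(a)),.16*np.sin(np.radians(a))),r);out.append((q,e,g))
    Q=np.array([o[0] for o in out])
    print(az,t,"err",round(max(o[1] for o in out),1),"j6",Q[:,5].min().round(),Q[:,5].max().round(),"j4max",Q[:,3].max().round(),"j5",Q[:,4].min().round(),Q[:,4].max().round(),"j7",Q[:,6].min().round(),Q[:,6].max().round(),"j3",Q[:,2].min().round(),Q[:,2].max().round(),"step",abs(np.diff(Q[1:],axis=0)).max().round())
if __name__=="__main__":
    for az in(-90,-45,45,90):
        for t in(30,45,60):run(az,t)
E
python3 opt.py
```

```text
-90 30 err 0.0 j6 13.0 57.0 j4max 122.0 j5 24.0 42.0 j7 -19.0 4.0 j3 14.0 30.0 step 9.0
-90 45 err 0.0 j6 25.0 57.0 j4max 126.0 j5 47.0 89.0 j7 -75.0 -18.0 j3 10.0 29.0 step 15.0
-90 60 err 0.0 j6 38.0 57.0 j4max 128.0 j5 59.0 96.0 j7 -93.0 -33.0 j3 20.0 34.0 step 13.0
-45 30 err 0.0 j6 8.0 48.0 j4max 134.0 j5 56.0 120.0 j7 -39.0 23.0 j3 -52.0 -3.0 step 20.0
-45 45 err 17.5 j6 2.0 30.0 j4max 137.0 j5 80.0 180.0 j7 -108.0 -13.0 j3 15.0 34.0 step 64.0
-45 60 err 42.6 j6 23.0 37.0 j4max 137.0 j5 173.0 180.0 j7 -125.0 -111.0 j3 38.0 45.0 step 8.0
45 30 err 36.7 j6 2.0 2.0 j4max 129.0 j5 257.0 257.0 j7 -95.0 -77.0 j3 -55.0 -42.0 step 6.0
45 45 err 33.9 j6 2.0 2.0 j4max 129.0 j5 257.0 257.0 j7 -92.0 -72.0 j3 -67.0 -54.0 step 6.0
45 60 err 33.9 j6 2.0 2.0 j4max 129.0 j5 257.0 257.0 j7 -88.0 -67.0 j3 -76.0 -63.0 step 5.0
90 30 err 60.5 j6 2.0 2.0 j4max 130.0 j5 257.0 257.0 j7 -55.0 -39.0 j3 -48.0 -32.0 step 5.0
90 45 err 69.7 j6 2.0 2.0 j4max 130.0 j5 257.0 257.0 j7 -59.0 -40.0 j3 -62.0 -43.0 step 6.0
90 60 err 78.3 j6 2.0 2.0 j4max 130.0 j5 257.0 257.0 j7 -65.0 -43.0 j3 -73.0 -53.0 step 6.0
```

```bash
python3 - <<'E'
from path import *
q=status.read_state()["joints"];s=status.read_state();p0=s["tcp_pos"];r0=R.from_euler("xyz",s["tool_rot"],degrees=True)
r=tool(193,0);tg=np.array([.52,.03,.25]);w=(r0.inv()*r).as_rotvec()
for k in np.linspace(.1,1,10):q,e,g=ik(q,p0+(tg-p0)*k,r0*R.from_rotvec(w*k));print(q.round(),round(e,1))
L=H-.164*ux;print("grip pt",L)
for a in range(0,106,35):
    q,e,g=ik(q,H+.164*(-ux*np.cos(np.radians(a))+uz*np.sin(np.radians(a)))+[0,0,.011],r);print(a,q.round(),round(e,1))
plan(tg,r,12)
E
```

```text
[-49.  39.  13. 134. 133.  42. -90.] 0.0
[-46.  34.  15. 133. 135.  31. -83.] 0.0
[-44.  30.  19. 131. 136.  20. -77.] 0.0
[-45.  27.  26. 128. 138.   6. -71.] 0.0
[-15.  23.  -9. 125.  74.  16.   1.] 0.0
[  2.  23. -27. 121.  53.  24.  28.] 0.0
[ 13.  24. -37. 117.  40.  33.  45.] 0.0
[ 20.  26. -44. 112.  33.  42.  57.] 0.0
[ 24.  27. -47. 107.  28.  51.  65.] 0.0
[ 26.  29. -49. 102.  25.  60.  72.] 0.0
grip pt [ 0.49863232 -0.22397055  0.097     ]
0 [ 48.  42. -42. 108.  38.  46.  89.] 0.0
35 [ 49.  37. -47.  98.  31.  59.  94.] 0.0
70 [ 41.  39. -47.  82.  29.  72.  95.] 0.0
105 [ 31.  47. -45.  64.  31.  80.  95.] 0.0
max 0.6
[[[-0.29,-0.56,-0.18],[-0.13,0.6,-0.22]],[[-0.25,-0.56,-0.21],[-0.13,0.6,-0.22]],[[-0.22,-0.56,-0.24],[-0.13,0.6,-0.22]],[[-0.18,-0.57,-0.27],[-0.13,0.6,-0.22]],[[-0.14,-0.57,-0.29],[-0.13,0.6,-0.22]],[[-0.1,-0.56,-0.31],[-0.13,0.6,-0.22]],[[-0.05,-0.56,-0.33],[-0.13,0.6,-0.22]],[[-0.01,-0.55,-0.34],[-0.13,0.6,-0.22]],[[0.04,-0.55,-0.35],[-0.13,0.6,-0.22]],[[0.09,-0.54,-0.35],[-0.13,0.6,-0.22]],[[0.13,-0.53,-0.35],[-0.13,0.6,-0.22]],[[0.18,-0.52,-0.35],[-0.13,0.6,-0.22]]]
```

Emit:
{"name": "step_arm", "arguments": {"increments": [[[-0.29,-0.56,-0.18],[-0.13,0.6,-0.22]],[[-0.25,-0.56,-0.21],[-0.13,0.6,-0.22]],[[-0.22,-0.56,-0.24],[-0.13,0.6,-0.22]],[[-0.18,-0.57,-0.27],[-0.13,0.6,-0.22]],[[-0.14,-0.57,-0.29],[-0.13,0.6,-0.22]],[[-0.1,-0.56,-0.31],[-0.13,0.6,-0.22]],[[-0.05,-0.56,-0.33],[-0.13,0.6,-0.22]],[[0,-0.55,-0.34],[-0.13,0.6,-0.22]],[[0.04,-0.55,-0.35],[-0.13,0.6,-0.22]],[[0.09,-0.54,-0.35],[-0.13,0.6,-0.22]],[[0.13,-0.53,-0.35],[-0.13,0.6,-0.22]],[[0.18,-0.52,-0.35],[-0.13,0.6,-0.22]],[[0,0,0],[0,0,0]]]}}

```text
clock: 11.88
tcp_pos: [0.5392, 0.069, 0.205]
tool_rot: [-175.2, 20.2, -174.4]
contact_force: [-0.1, 0.1, 0.2]
width: 0.0929
finger_force: 0.0
```

```bash
python3 - <<'E'
from path import *
s=status.read_state();print(s["joints"].round(1))
plan([.4986,-.224,.20],tool(193,0),11)
E
```

```text
[  2.   22.3 -21.4 117.7  38.1  27.2  46.1]
max 0.87
[[[0.2,-0.87,0.01],[-0.07,0.23,-0.09]],[[0.21,-0.87,0.01],[-0.07,0.23,-0.09]],[[0.22,-0.87,0.01],[-0.07,0.23,-0.09]],[[0.23,-0.87,0.01],[-0.07,0.23,-0.09]],[[0.24,-0.86,0.01],[-0.07,0.23,-0.09]],[[0.26,-0.86,0.01],[-0.07,0.23,-0.09]],[[0.27,-0.86,0.01],[-0.07,0.23,-0.09]],[[0.28,-0.85,0.01],[-0.07,0.23,-0.09]],[[0.29,-0.85,0.01],[-0.07,0.23,-0.09]],[[0.3,-0.85,0.01],[-0.07,0.23,-0.09]],[[0.31,-0.84,0.01],[-0.07,0.23,-0.09]]]
```

Emit:
{"name": "step_arm", "arguments": {"increments": [[[0.2,-0.87,0],[-0.07,0.23,-0.09]],[[0.21,-0.87,0],[-0.07,0.23,-0.09]],[[0.22,-0.87,0],[-0.07,0.23,-0.09]],[[0.23,-0.87,0],[-0.07,0.23,-0.09]],[[0.24,-0.86,0],[-0.07,0.23,-0.09]],[[0.26,-0.86,0],[-0.07,0.23,-0.09]],[[0.27,-0.86,0],[-0.07,0.23,-0.09]],[[0.28,-0.85,0],[-0.07,0.23,-0.09]],[[0.29,-0.85,0],[-0.07,0.23,-0.09]],[[0.3,-0.85,0],[-0.07,0.23,-0.09]],[[0.31,-0.84,0],[-0.07,0.23,-0.09]],[[0,0,0],[0,0,0]]]}}

```text
clock: 13.38
tcp_pos: [0.4986, -0.2215, 0.2014]
tool_rot: [179.9, -0.6, -166.9]
contact_force: [-0.2, 0.3, -0.5]
width: 0.0931
finger_force: 0.0
```

```bash
python3 - <<'E'
from path import *
c=cam("wrist");cv2.imwrite("pics/w2.png",c["frame"][:,:,::-1])
for X,Y in((-.176,.023),(-.176,-.023),(-.146,.023),(-.146,.073),(-.146,-.073)):
    uy=np.array([-ux[1],ux[0],0]);print(X,Y,proj(c,H+X*ux+Y*uy+[0,0,.006]).round(1))
plan([.4986,-.224,.108],tool(193,0),4)
E
```

```text
-0.176 0.023 [304.  204.9]
-0.176 -0.023 [246.1 204.8]
-0.146 0.023 [303.1 240.3]
-0.146 0.073 [364.1 240.5]
-0.146 -0.073 [185.9 240.1]
max 0.78
[[[0.0,-0.04,0.78],[0.0,-0.02,0.01]],[[0.0,-0.04,0.78],[0.0,-0.02,0.01]],[[0.01,-0.04,0.78],[0.0,-0.02,0.01]],[[0.01,-0.04,0.78],[0.0,-0.02,0.01]]]
```

View pics/w2.png

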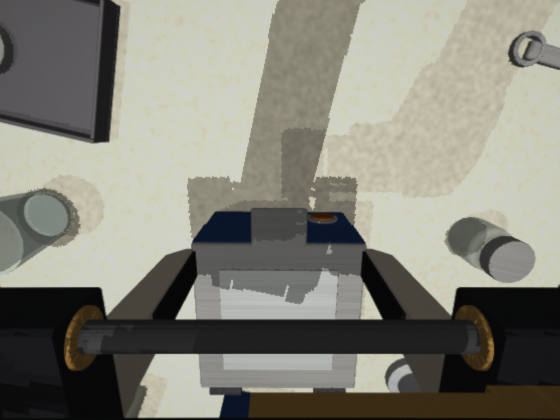

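Emit:
{"name": "step_arm", "arguments": {"increments": [[[-0.02,0,0.78],[0,0,0]],[[-0.02,0,0.78],[0,0,0]],[[-0.02,0,0.78],[0,0,0]],[[0,0,0.78],[0,0,0]],[[0,0,0],[0,0,0]]]}}

```text
clock: 14.05
tcp_pos: [0.4985, -0.2169, 0.1081]
tool_rot: [179.7, -0.7, -166.5]
contact_force: [0.3, 0.4, -0.3]
width: 0.0932
finger_force: 0.0
```

Emit:
{"name": "step_arm", "arguments": {"increments": [[[0,0,0],[0,0,0]],[[0,0,0],[0,0,0]],[[0,0,0],[0,0,0]],[[0,0,0],[0,0,0]],[[0,0,0],[0,0,0]],[[0,0,0],[0,0,0]]], "hand": 0, "force": 8}}

```text
clock: 14.8
tcp_pos: [0.4998, -0.221, 0.1096]
tool_rot: [179.9, -0.5, -166.7]
contact_force: [0.2, -2.0, 0.3]
width: 0.0459
finger_force: 8.0
```

```bash
sed -i 's/C=np.array(.*/C=np.array([.589,-.2005,0]);H=C+.073*ux+.097*uz/' path.py; python3 - <<'E'
from path import *
s=status.read_state();p=s["tcp_pos"];g=p-[0,0,.009]-H
X,Z=g@ux,g[2];print("grip in hinge frame",X,Z,"tool yaw",s["tool_rot"][2])
# constant-orientation arc of the grip point, increments in tool x (=-tank x) and z(down), units of 30 mm
rho=-X
a=np.radians(np.linspace(0,108,19));x=-rho*np.cos(a);z=rho*np.sin(a)
print([[round(-dx/.03,2),0,round(-dz/.03,2)] for dx,dz in zip(np.diff(x),np.diff(z))])
E
```

```text
grip in hinge frame -0.16450870075021862 0.003622211051774765 tool yaw -166.70996683297474
[[np.float64(-0.03), 0, np.float64(-0.57)], [np.float64(-0.09), 0, np.float64(-0.57)], [np.float64(-0.15), 0, np.float64(-0.55)], [np.float64(-0.21), 0, np.float64(-0.54)], [np.float64(-0.26), 0, np.float64(-0.51)], [np.float64(-0.31), 0, np.float64(-0.48)], [np.float64(-0.36), 0, np.float64(-0.45)], [np.float64(-0.41), 0, np.float64(-0.41)], [np.float64(-0.45), 0, np.float64(-0.36)], [np.float64(-0.48), 0, np.float64(-0.31)], [np.float64(-0.51), 0, np.float64(-0.26)], [np.float64(-0.54), 0, np.float64(-0.21)], [np.float64(-0.55), 0, np.float64(-0.15)], [np.float64(-0.57), 0, np.float64(-0.09)], [np.float64(-0.57), 0, np.float64(-0.03)], [np.float64(-0.57), 0, np.float64(0.03)], [np.float64(-0.57), 0, np.float64(0.09)], [np.float64(-0.55), 0, np.float64(0.15)]]
```

Emit:
{"name": "step_arm", "arguments": {"increments": [[[-0.03,0,-0.57],[0,0,0]],[[-0.09,0,-0.57],[0,0,0]],[[-0.15,0,-0.55],[0,0,0]],[[-0.21,0,-0.54],[0,0,0]],[[-0.26,0,-0.51],[0,0,0]],[[-0.31,0,-0.48],[0,0,0]],[[-0.36,0,-0.45],[0,0,0]],[[-0.41,0,-0.41],[0,0,0]]]}}

```text
clock: 15.8
tcp_pos: [0.554, -0.2087, 0.2328]
tool_rot: [179.9, -0.5, -166.7]
contact_force: [3.1, -5.1, -3.1]
width: 0.0459
finger_force: 8.0
```

```bash
python3 - <<'E'
from path import *
s=status.read_state();p=s["tcp_pos"];g=p-[0,0,.0125]-H
X,Z=g@ux,g[2];rho=np.hypot(X,Z);a0=np.arctan2(Z,-X);print(X,Z,rho,np.degrees(a0),s["joints"].round(0),s["width"])
a=np.linspace(a0,np.radians(108),11);x=-.1645*np.cos(a);z=.1645*np.sin(a);x[0]=X;z[0]=Z
print([[round(float(-dx/.03),2),0,round(float(-dz/.03),2)] for dx,dz in zip(np.diff(x),np.diff(z))])
E
```

```text
-0.10891007892754297 0.12325623032908067 0.16447949296778314 48.5359571926617 [ 40.  34. -36.  91.  22.  63. 102.] 0.045913247283107375
[[-0.44, 0, -0.35], [-0.48, 0, -0.31], [-0.51, 0, -0.25], [-0.53, 0, -0.2], [-0.55, 0, -0.14], [-0.56, 0, -0.09], [-0.57, 0, -0.03], [-0.57, 0, 0.03], [-0.56, 0, 0.09], [-0.55, 0, 0.15]]
```

Emit:
{"name": "step_arm", "arguments": {"increments": [[[-0.44,0,-0.35],[0,0,0]],[[-0.48,0,-0.31],[0,0,0]],[[-0.51,0,-0.25],[0,0,0]],[[-0.53,0,-0.2],[0,0,0]],[[-0.55,0,-0.14],[0,0,0]],[[-0.56,0,-0.09],[0,0,0]],[[-0.57,0,-0.03],[0,0,0]],[[-0.57,0,0.03],[0,0,0]],[[-0.56,0,0.09],[0,0,0]],[[-0.55,0,0.15],[0,0,0]],[[0,0,0],[0,0,0]]]}}

```text
clock: 17.18
tcp_pos: [0.7115, -0.1733, 0.2656]
tool_rot: [-179.8, -0.2, -166.8]
contact_force: [2.1, -5.1, 2.9]
width: 0.0458
finger_force: 8.0
```

Emit:
{"name": "step_arm", "arguments": {"increments": [[[0,0,0],[0,0,0]],[[0,0,0],[0,0,0]],[[0,0,0],[0,0,0]],[[0,0,-0.5],[0,0,0]],[[0,0,-0.8],[0,0,0]],[[0,0,-0.8],[0,0,0]],[[0,0,-0.5],[0,0,0]]], "hand": 1}}

```text
clock: 18.05
tcp_pos: [0.7104, -0.17, 0.3435]
tool_rot: [179.8, -0.3, -166.6]
contact_force: [0.4, -0.0, -0.0]
width: 0.093
finger_force: 0.0
```

```bash
python3 - <<'E'
from path import *
s=status.read_state();print(s["joints"].round(0))
a=cam("scene");b=cam("side")
cv2.imwrite("pics/m5.png",np.hstack([crop(a,170,150,100,150,4),crop(b,285,150,100,150,4)]))
E
```

```text
[ 25.  44. -34.  52.  22.  90. 102.]
```

View pics/m5.png

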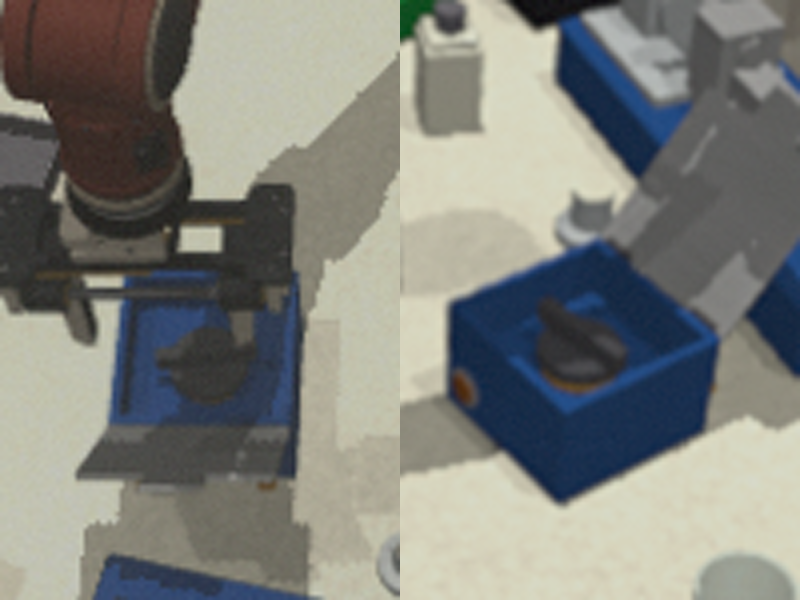

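```bash
python3 - <<'E'
from path import *
s=status.read_state();q0=s["joints"];print(fk(q0,P,S)[0]-s["tcp_pos"])
t=np.r_[C[:2],.12]
for y0 in(103,-77):
    r0=R.from_euler("xyz",s["tool_rot"],degrees=True);q=q0
    r=tool(y0,0);w=(r0.inv()*r).as_rotvec()
    for k in np.linspace(.1,1,10):q,e,g=ik(q,s["tcp_pos"]*(1-k)+t*k,r0*R.from_rotvec(w*k))
    print(y0,q.round(),e,g)
    for d in range(15,136,15):q,e,g=ik(q,t-[0,0,.03],tool(y0+d,0));print(d,q.round(),round(e,1),round(g,1))
E
```

```text
[-0.00186153 -0.00474645 -0.00024006]
103 [22. 40. -8. 94.  7. 46. 24.] 3.611176352551829e-05 2.8838600984217857e-05
15 [ 24.  42. -12.  96.  12.  43.  35.] 0.0 0.0
30 [ 27.  43. -16.  96.  16.  44.  46.] 0.0 0.0
45 [ 29.  43. -21.  96.  20.  45.  58.] 0.0 0.0
60 [ 31.  44. -25.  96.  24.  46.  69.] 0.0 0.0
75 [ 33.  45. -29.  96.  28.  47.  81.] 0.0 0.0
90 [ 36.  46. -33.  96.  31.  48.  93.] 0.0 0.0
105 [ 38.  47. -37.  96.  35.  50. 105.] 0.0 0.0
120 [ 40.  48. -41.  96.  38.  51. 117.] 0.0 0.0
135 [ 41.  49. -44.  96.  41.  53. 129.] 0.0 0.0
-77 [ 50.  57. -69.  94.  57.  70. 162.] 0.00020096239731834143 0.00015484193199694126
15 [ 51.  64. -76. 100.  70.  74. 162.] 7.5 5.6
30 [ 51.  63. -76. 107.  78.  71. 162.] 19.1 14.2
45 [ 51.  63. -76. 114.  88.  69. 162.] 30.1 22.3
60 [ 19.  38.  -2. 120. 108.   2. 162.] 27.2 23.0
75 [ 18.  38.  -2. 120. 123.   2. 162.] 27.5 23.2
90 [ 18.  38.  -1. 120. 138.   2. 162.] 27.7 23.4
105 [ 18.  38.  -1. 120. 153.   2. 162.] 27.9 23.6
120 [ 17.  38.  -0. 120. 168.   2. 162.] 28.0 23.7
135 [ 15.  38.   3. 119. 257.   2.  88.] 27.1 22.9
```

```bash
python3 - <<'E'
from path import *
plan([C[0],C[1],.20],tool(103,0),13)
E
```

```text
max 0.87
[[[0.32,-0.0,0.37],[-0.0,-0.0,0.87]],[[0.32,-0.04,0.37],[-0.0,-0.0,0.87]],[[0.31,-0.08,0.37],[-0.0,-0.0,0.87]],[[0.3,-0.12,0.37],[-0.0,-0.0,0.87]],[[0.28,-0.15,0.37],[-0.0,-0.0,0.87]],[[0.26,-0.19,0.37],[-0.0,-0.0,0.87]],[[0.24,-0.22,0.37],[-0.0,-0.0,0.87]],[[0.21,-0.24,0.37],[-0.0,-0.0,0.87]],[[0.18,-0.27,0.37],[-0.0,-0.0,0.87]],[[0.14,-0.29,0.37],[-0.0,-0.0,0.87]],[[0.11,-0.3,0.37],[-0.0,-0.0,0.87]],[[0.07,-0.31,0.37],[-0.0,-0.0,0.87]],[[0.03,-0.32,0.37],[-0.0,-0.0,0.87]]]
```

Emit:
{"name": "step_arm", "arguments": {"increments": [[[0.32,0,0.3],[0,0,0.87]],[[0.32,-0.04,0.3],[0,0,0.87]],[[0.31,-0.08,0.37],[0,0,0.87]],[[0.3,-0.12,0.37],[0,0,0.87]],[[0.28,-0.15,0.37],[0,0,0.87]],[[0.26,-0.19,0.37],[0,0,0.87]],[[0.24,-0.22,0.37],[0,0,0.87]],[[0.21,-0.24,0.37],[0,0,0.87]],[[0.18,-0.27,0.37],[0,0,0.87]],[[0.14,-0.29,0.37],[0,0,0.87]],[[0.11,-0.3,0.37],[0,0,0.87]],[[0.07,-0.31,0.4],[0,0,0.87]],[[0.03,-0.32,0.4],[0,0,0.87]],[[0,0,0],[0,0,0]]], "hand": 0.5}}

```text
clock: 19.9
tcp_pos: [0.5856, -0.2007, 0.1988]
tool_rot: [-179.3, -0.3, 102.9]
contact_force: [-0.1, -0.6, 0.0]
width: 0.0463
finger_force: 0.0
```

```bash
python3 - <<'E'
from path import *
c=cam("wrist");s=status.read_state();print(s["joints"].round(0),s["width"])
uy=np.array([-ux[1],ux[0],0])
f=crop(c,0,0,560,420,1).copy()
for X,Y,Z in((0,.042,.092),(0,-.042,.092),(0,0,.092),(.065,.065,.097),(-.065,.065,.097),(.065,-.065,.097),(-.065,-.065,.097)):
    p=proj(c,C+X*ux+Y*uy+[0,0,Z]);print(p.round(1));cv2.circle(f,tuple(np.round(p).astype(int)),2,(0,255,255),-1)
cv2.imwrite("pics/w3.png",f)
E
```

```text
[ 24.  35. -12.  89.   8.  58.  22.] 0.04617657007202218
[283.5 167.5]
[283.2 264.2]
[283.3 218. ]
[369.6 138.1]
[198.3 138.1]
[357.9 291.4]
[208.8 290.5]
```

View pics/w3.png

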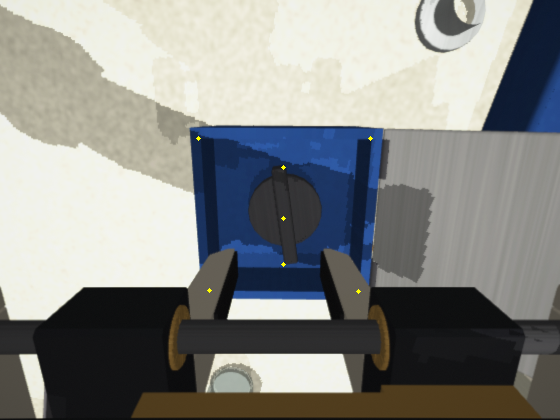

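```bash
python3 - <<'E'
from path import *
plan([.5896,-.1988,.0935],tool(108,0),4)
E
```

```text
max 0.88
[[[0.0,0.04,0.88],[-0.02,-0.01,-0.16]],[[0.0,0.03,0.88],[-0.02,-0.01,-0.16]],[[0.01,0.03,0.88],[-0.02,-0.01,-0.16]],[[0.01,0.03,0.88],[-0.02,-0.01,-0.16]]]
```

Emit:
{"name": "step_arm", "arguments": {"increments": [[[0,0.03,0.88],[0,0,-0.16]],[[0,0.03,0.88],[0,0,-0.16]],[[0.01,0.03,0.88],[0,0,-0.16]],[[0.01,0.03,0.85],[0,0,-0.16]],[[0,0,0],[0,0,0]]]}}

```text
clock: 20.58
tcp_pos: [0.5889, -0.1983, 0.0939]
tool_rot: [-179.4, -0.4, 108.1]
contact_force: [-1.0, -0.7, 1.0]
width: 0.0463
finger_force: 0.0
```

Emit:
{"name": "step_arm", "arguments": {"increments": [[[0,0,0],[0,0,0]],[[0,0,0],[0,0,0]],[[0,0,0],[0,0,0]],[[0,0,0],[0,0,0]]], "hand": 0, "force": 40}}

```text
clock: 21.08
tcp_pos: [0.5891, -0.1993, 0.0961]
tool_rot: [-179.5, -0.2, 108.0]
contact_force: [0.2, -0.1, 1.0]
width: 0.0115
finger_force: 39.9
```

Emit:
{"name": "step_arm", "arguments": {"increments": [[[0,0,-0.02],[0,0,-0.8]],[[0,0,-0.02],[0,0,-0.8]],[[0,0,-0.02],[0,0,-0.8]],[[0,0,-0.02],[0,0,-0.8]],[[0,0,-0.02],[0,0,-0.8]],[[0,0,-0.02],[0,0,-0.8]],[[0,0,-0.02],[0,0,-0.8]],[[0,0,-0.02],[0,0,-0.8]]]}}

```text
clock: 22.08
tcp_pos: [0.5882, -0.2003, 0.1005]
tool_rot: [-179.7, -0.7, 159.3]
contact_force: [-2.7, -1.2, 0.9]
width: 0.0116
finger_force: 39.9
```

```bash
python3 -c "
from h import *
s=status.read_state();print(s['moment'],s['joints'].round(0),s['finger_force'],s['width'])"
```

```text
[-0.30927304  0.51899437 -0.1271159 ] [ 32.  44. -27.  94.  24.  49.  65.] 39.920520186424255 0.011646805977655314
```

Emit:
{"name": "step_arm", "arguments": {"increments": [[[0,0,-0.02],[0,0,-0.8]],[[0,0,-0.02],[0,0,-0.8]],[[0,0,-0.02],[0,0,-0.8]],[[0,0,-0.02],[0,0,-0.8]],[[0,0,-0.02],[0,0,-0.8]],[[0,0,-0.02],[0,0,-0.8]],[[0,0,-0.02],[0,0,-0.8]],[[0,0,-0.02],[0,0,-0.8]],[[0,0,0],[0,0,-0.4]]]}}

```text
clock: 23.2
tcp_pos: [0.5885, -0.2017, 0.1052]
tool_rot: [179.7, -0.6, -146.4]
contact_force: [-2.6, -3.0, 2.9]
width: 0.0118
finger_force: 39.9
```

```bash
python3 -c "
from h import *
s=status.read_state();print(s['moment'],s['joints'].round(0),s['finger_force'],s['width'])"
```

```text
[-0.59702825  0.469827   -0.12829868] [ 40.  47. -41.  93.  36.  55. 109.] 39.927817583084106 0.011761860821650011
```

Emit:
{"name": "step_arm", "arguments": {"increments": [[[0,0,-0.02],[0,0,-0.5]],[[0,0,-0.02],[0,0,-0.5]],[[0,0,0],[0,0,-0.2]],[[0,0,0],[0,0,0]]]}}

```text
clock: 23.7
tcp_pos: [0.5887, -0.2019, 0.1061]
tool_rot: [179.7, -0.6, -137.0]
contact_force: [-3.0, -5.6, 0.5]
width: 0.0118
finger_force: 39.9
```

```bash
python3 -c "
from h import *
s=status.read_state();print(s['moment'],s['joints'].round(0),s['finger_force'],s['width'])"
```

```text
[-1.25243853  0.42443431 -0.14977105] [ 41.  48. -43.  93.  38.  56. 117.] 39.93803858757019 0.011842395149537858
```

Emit:
{"name": "step_arm", "arguments": {"increments": [[[0,0,0],[0,0,-0.3]],[[0,0,0],[0,0,-0.2]],[[0,0,0],[0,0,0]]]}}

```text
clock: 24.08
tcp_pos: [0.5887, -0.2019, 0.1061]
tool_rot: [179.6, -0.5, -133.2]
contact_force: [-2.6, -4.4, 1.3]
width: 0.0116
finger_force: 41.3
```

```bash
python3 -c "
from h import *
s=status.read_state();print(s['moment'],s['contact_force'],s['tool_rot'],s['width'])"
```

```text
[-1.10687235  0.46290957 -0.70907287] [-2.55705883 -4.41310513  1.34312383] [ 179.58067917   -0.53087379 -133.16670536] 0.01163678329120402
```

Emit:
{"name": "step_arm", "arguments": {"increments": [[[0,0,0],[0,0,0.3]],[[0,0,0],[0,0,0]],[[0,0,0],[0,0,0]],[[0,0,0],[0,0,0]],[[0,0,-0.4],[0,0,0]],[[0,0,-0.8],[0,0,0]],[[0,0,-0.9],[0,0,0]],[[0,0,-0.9],[0,0,0]],[[0,0,-0.9],[0,0,0]],[[0,0,-0.5],[0,0,0]],[[0,0,0],[0,0,0]],[[0,0,0],[0,0,0]]], "hand": 0.45}}

```text
clock: 25.58
tcp_pos: [0.5903, -0.1993, 0.2373]
tool_rot: [179.5, -0.4, -135.2]
contact_force: [0.5, -0.2, 0.9]
width: 0.0419
finger_force: 0.0
```

```bash
python3 - <<'E'
from path import *
# numeric check of the bar direction: predicted bar outline at 2.1 rad vs darkness in the wrist picture; cover & bottle unchanged in the side view
c=cam("wrist");g=cv2.cvtColor(c["frame"],cv2.COLOR_RGB2HSV).astype(int)
uy=np.array([-ux[1],ux[0],0])
m=((g[...,1]<70)&(g[...,2]<70)).astype(np.uint8)
for a in np.arange(1.5,2.4,.1):
    d=-np.sin(a)*ux+np.cos(a)*uy;v=[]
    for t in np.r_[np.linspace(-.041,-.036,6),np.linspace(.036,.041,6)]:
        p=proj(c,C+t*d+[0,0.0015,.1025]).round().astype(int);v.append(m[p[1],p[0]])
    print(round(a,1),np.mean(v))
b=cam("side");print(b["frame"][np.array([395,150])*0+[190,200],[390,395]])
for P in([.648,.206,.118],[.648,.206,.06]):
    p=proj(b,P).round().astype(int);print(p,b["frame"][p[1],p[0]])
E
```

```text
1.5 0.0
1.6 0.0
1.7 0.0
1.8 0.0
1.9 0.25
2.0 0.9166666666666666
2.1 0.8333333333333334
2.2 0.6666666666666666
2.3 0.16666666666666666
[[124 123 121]
 [ 70  70  70]]
[296 152] [109 105 111]
[295 166] [136 134 121]
```

```bash
python3 -c "
from station import robot
print(robot.close_job())"
```

```text
the job is handed in; nothing more can be done
None
```

I've handed the job in: the cover is flipped back open, the cap is unscrewed to its stop (about 2.1 rad), and the white bottle stands upright. It took about 26 s, and I steered clear of the jar and beaker but didn't check their positions at the end; no verdict came back.

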